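# Clamp the grinding head in its nest

### The arm

A 6-joint arm with a two-finger parallel gripper is mounted at the origin on the work surface. World frame = base frame: x ahead of the robot, y to its left, z up, the work surface at z = 0. Lengths are in m, angles in degrees, forces in N, time in s.
With the tool pointing down it reaches from about 0.4 to 0.825 m from the base axis. Payload 7 kg.
Tool frame: the origin (TCP) lies at the very end of the fingers, on their centre line; the grasp point (between the pads) lies 19 mm behind it; x points along the fingers, y is the direction in which the jaws open and shut, and the axes are right-handed (so a half turn about x gives the same grasp; the last joint's range is limited). The gripper opens to 88 mm and grips with 3 to 60 N. Pads are 19 mm wide; open, the fingers measure 130 mm over their backs; the gripper's body (78 mm by 193 mm) begins 47 mm behind the grasp point.
Start: joints at [-52.133, 20.546, 0.682, 0, -70.136, -16.507], TCP at [0.246, -0.629, 0.227] pointing down, gripper open.
Joint ranges: [-176.03, 176.03], [-82.01, 121.73], [-58.28, 71.71], [-173.87, 95.51], [-174.79, -0.11], [-173.66, 173.66]. Speed limits (degrees/s): [136.94, 136.94, 172.46, 180, 180, 180].

### API

Orientations are given as [roll, pitch, yaw] about the fixed x, y, z axes, in that order (R = Rz(yaw) Ry(pitch) Rx(roll)).
In Python, from plant import monitor, eyes, ticket gives the robot as it stands. The module is installed in compiled form; this text tells all that it offers.
- The arm moves only by the shell command python3 -m crank 'ROWS'. ROWS is JSON, a list of rows, each an object with "linear": the shift along the world's x, y, z in units of 60 mm (1.0 is 60 mm), a list of three; "rot": the turn, a rotation vector about the world's x, y, z in units of 5 degrees (1.0 is 5 degrees), a list of three; "hand": the opening, from 0 (shut) to 1 (fully open). In form: [{"linear": [tx, ty, tz], "rot": [ax, ay, az], "hand": hand}, ...]. A call has 1 to 20 rows; each row shifts and turns the pose as measured when the row begins; what a row does not reach is not made up. A row lasts 1/8 s, in which the tool goes at most 62.5 mm and 10.7 degrees, less where a joint would pass 70% of its speed; a pose out of reach is approached as far as the arm can. A call is refused whole if a number of a shift passes 1 or a number of a turn 1, either way. A call with a gripper value outside its range is refused whole. The fingers move at their own pace and stop on an object; the grip force is fixed at half the most. Time passes only in rows, so rows that do not move let the fingers close. It gives the time, the measured TCP pose, the force and the opening at its end, in the units of the state.
- monitor.get_obs(): the state, without advancing time (a new reading comes with each control period).
- eyes.snapshot(name): name is "scene" or "side" or "wrist"; returns a dict with "image" (420x560x3 uint8, red, green, blue), "depth" (420x560 float32, m along the optical axis (not along the pixel's ray), 0 where there is no reading), "K" (3x3 intrinsics, pixels), "k1" (the pictures are not rectified: a ray, as slopes to the right and down, at radius r is drawn at 1 + k1 r^2 times it, then the intrinsics apply), "camera_from_world" (4x4, takes a point from world to camera coordinates); the wrist camera has in their place "hand_eye" (4x4, takes a point from camera to tool coordinates, whose origin is the TCP and whose axes are the tool frame's). Camera axes: x right, y up, looking along -z (the intrinsics and any distortion apply to the point x, -y, -z); pixel columns grow to the right and rows downward; lengths in m; the calibration is good to about 2 mm. A picture is of the moment at which its call begins: read the wrist's pose just before it.
- ticket.close_job(): hands the job in, once; it reports no verdict.
The state is a dict: "clock": time; "joint_pos": joint angles; "qvel": joint speeds; "tau": joint torques, N m; "tool_pos": TCP position; "orientation": TCP orientation; "force": force on the tool from outside, world axes, zero at the start; "moment": the same for the moment, N m; "opening": finger opening in m.
Only numpy, scipy, OpenCV 4.12 (cv2) and the standard library are available. Lean on these libraries where they do the work, as an engineer would, in place of code of your own. Each camera call takes 0.05 s, during which the arm holds its last target.

### The job

Without picking it up, push the small grinding head along its nest with your fingertips until it rests squarely against the end stop, then push the lever of that nest's clamp over past centre so that it snaps to its other side and the plunger holds the head. Leave the empty nest's lever as it is and do not disturb the other things on the bench.

Things in the scene. Friction and masses are not known exactly. Their poses are not given: they have to be found in the camera images.
- head: Grinding head, loose, 0.2 to 0.4 kg: cream block 54 x 54 x 22 mm, on it a saddle and a steel motor lying along x (top at 55 mm), its chuck and small disc reaching x = +54 mm above the fence. Origin: centre of the block's underside. Starts in the nest 45 to 65 mm short of the end stop, nearly parallel to it; against the stop its origin is at nest y = -28 mm. Slides with 2 to 5 N.
- nest: Nest holding the head, left or right on the table, turned a little. Cream plate 230 (x) x 150 (y) x 12 mm, fixed; origin: centre of its underside. On it the head slides along y between an aluminium fence (face x = +92 mm, 20 mm above the plate) and a low rail (face x = +34 mm, 5 mm high). +y end open; end stop at -y (face y = -55 mm, 26 mm high). Push clamp on the -x half, z up to 50 mm without its lever.
- lever (a joint): Lever angle (rad) of the working nest's clamp. 0 = open, leaning 0.6 rad to nest -x; 0.6 = upright; about 1.2 = clamped, leaning 0.6 rad to nest +x. A spring throws it from the centre to the nearer end. Pushing the knob over takes up to about 5 N. Hinge line along nest y, at nest x = -60 mm, z = 40 mm.
- lever_tip (a point): Centre of the 22 mm black ball knob ending the working nest's lever (10 mm rod, 15 mm sleeve), 75 mm from the hinge. Nest coordinates: open x = -102 mm, y = -28 mm, z = 102 mm; upright x = -60 mm, z = 115 mm; clamped x = -18 mm, z = 102 mm.
- plunger: Plunger of the working nest's clamp, a 10 mm rod with a black pad 16 mm across; origin: centre of the pad's front face, at nest y = -28 mm, z = 28 mm. Open: nest x = 22 mm. The lever drives it about 16 mm to +x, where it presses a head lying at the end stop against the fence (its near face then at nest x = 38 mm).
- spare_nest: The other, empty nest: same make, size and axes as the working one, on the other side of the table. Origin: centre of its plate's underside.
- spare_lever (a joint): Lever angle (rad) of the empty nest's clamp. 0 = open, leaning 0.6 rad to nest -x; 0.6 = upright; about 1.2 = clamped, leaning 0.6 rad to nest +x. A spring throws it from the centre to the nearer end. It starts at 0 (open) and must stay there.
- spare_lever_tip (a point): Centre of the 22 mm ball knob of the empty nest's lever, 102 mm above the table.
- hexkey: Bystander: bent steel hex key, 60 mm long, lying on the working nest's plate. Origin under its middle.
- nut: Bystander: steel ring nut, 24 mm across, 14 mm high, on the spare nest's plate. Origin under its middle.
- driver: Bystander: screwdriver, 150 mm, lying on the table between robot and nests. Origin under its middle.
- bitcup: Bystander: open aluminium cup, 60 mm across, 55 mm high, beyond the nests. Origin under its middle.
- jar: Bystander: closed jar, 56 mm across, 70 mm high, left of the nests. Origin under its middle.
- motor: Bystander: bare steel motor standing on end, 36 mm across, 54 mm high, right of the nests. Origin under its middle.
- brush: Bystander: bench brush, 160 mm, lying left of the nests. Origin under its middle.
- wrench: Bystander: wrench, 140 mm, lying right of the nests. Origin under its middle.
Mind the look-alikes: they are no part of the job. What is shaped like the head but green, purple or red is not meant.

How it is judged:
By the outcome, as a careful person would: the job done as asked, in the order asked, and still so for the second after the job is handed in, with the robot touching nothing.
It also fails if it takes over 42 s, if anything falls off the work surface, if the arm or the gripper's body presses on something with over 40 N, if the wrist force passes 120 N, or if a joint passes its speed limit or range.

## Working session

There is one attempt and no reset: what is moved stays moved. The work goes in short steps, Python scripts to look and compute and a shell command to move; the robot and the scene stay as the last step left them, time stands still between calls to the robot, and variables do not carry over. Pictures are saved under pics/ and viewed, and the job is handed in when it is done.

```bash
mkdir -p pics
cat > h.py <<'E'
import numpy as np, cv2
from plant import monitor, eyes, ticket
def save(n,s): cv2.imwrite('pics/'+n+'.png', s['image'][:,:,::-1])
E
python3 - <<'E'
from h import *
import pickle
print(monitor.get_obs())
for n in ['scene','side','wrist']:
    s=eyes.snapshot(n); save(n+'0',s); pickle.dump(s,open(n+'0.pkl','wb'))
    print(n,s['K'],s['k1'],s.get('camera_from_world',s.get('hand_eye')), (s['depth']>0).mean())
E
```

```text
{'clock': 0.0, 'joint_pos': array([-5.21320785e+01,  2.05932457e+01,  6.33880937e-01, -2.11546798e-02,
       -7.01339098e+01, -1.65073374e+01]), 'qvel': array([ 0.05307162,  0.03289014,  0.09072992, -0.01894038, -0.02710044,
        0.02518992]), 'tau': array([-6.37036428e-04, -5.82716954e+01,  2.93052721e+01,  6.99712291e+00,
        6.82882121e-03, -1.67053158e-04]), 'tool_pos': array([ 0.24567354, -0.62819004,  0.22559979]), 'orientation': array([ 94.47346174,  89.90462836, 115.82684071]), 'force': array([0.00606821, 0.15028089, 0.86844307]), 'moment': array([-0.01429184, -0.02755909,  0.02668524]), 'opening': 0.08743457681911267}
scene [[430.25162517   0.         281.2671074 ]
 [  0.         430.25162517 205.55764756]
 [  0.           0.           1.        ]] -0.04803463946563214 [[ 0.60731032  0.79436463  0.01260995 -0.31539477]
 [-0.53521963  0.39735494  0.74541868  0.20829016]
 [ 0.5871236  -0.45944955  0.6664773  -1.41626848]
 [ 0.          0.          0.          1.        ]] 0.9959821428571428
side [[457.60623753   0.         285.09402934]
 [  0.         457.60623753 215.95126211]
 [  0.           0.           1.        ]] -0.025646627906872513 [[-0.74269099 -0.66952761 -0.01195274  0.39420629]
 [ 0.30938889 -0.35891861  0.88059977 -0.25033308]
 [-0.59387592  0.65031547  0.47371002 -0.95912605]
 [ 0.          0.          0.          1.        ]] 0.9959098639455782
wrist [[323.38113756   0.         279.29823441]
 [  0.         323.38113756 210.25960868]
 [  0.           0.           1.        ]] -0.07878689681491746 [[ 1.41317402e-03  2.58404679e-01 -9.66035727e-01 -1.57901304e-01]
 [ 9.99998709e-01  3.74275053e-04  1.56297182e-03  9.48795251e-04]
 [ 7.65442302e-04 -9.66036688e-01 -2.58403816e-01 -6.98539461e-02]
 [ 0.00000000e+00  0.00000000e+00  0.00000000e+00  1.00000000e+00]] 0.9844387755102041
```

View pics/scene0.png

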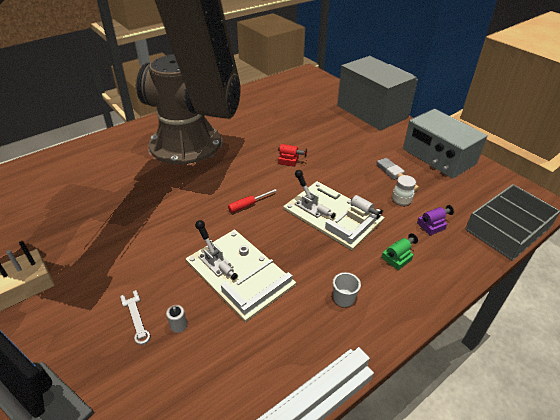

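View pics/side0.png

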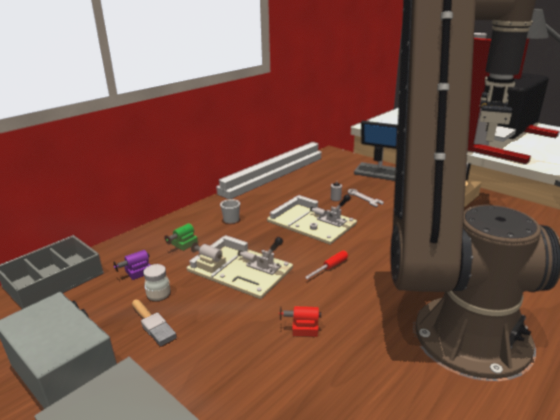

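View pics/wrist0.png

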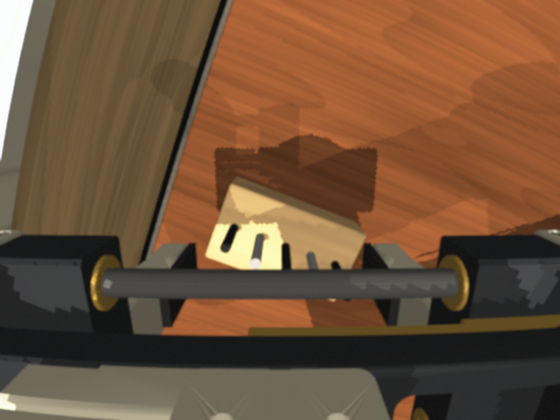

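The working nest is at scene px (333,212), with the cream/steel head at (365,205). The spare nest is at (242,270). The head look-alikes are red (291,155), green (399,252) and purple (435,219), and none of them is cream. Next I enlarge the working nest and measure it.

```bash
cat >> h.py <<'E'
def undist(s,uv):
    K=s['K']; uv=np.atleast_2d(np.asarray(uv,float))
    p=cv2.undistortPoints(uv.reshape(-1,1,2),K,np.array([s['k1'],0,0,0,0.])).reshape(-1,2)
    return p
def c2w(s,T=None):
    return np.linalg.inv(s['camera_from_world']) if 'camera_from_world' in s else T@s['hand_eye']
def cloud(s,T=None):
    h,w=s['depth'].shape; v,u=np.mgrid[:h,:w]
    p=undist(s,np.c_[u.ravel(),v.ravel()]); d=s['depth'].ravel()
    P=np.c_[p[:,0]*d,-p[:,1]*d,-d,np.ones(d.size)]
    M=c2w(s,T); X=(P@M.T)[:,:3]; X[d==0]=np.nan
    return X.reshape(h,w,3)
def proj(s,X,T=None):
    M=np.linalg.inv(c2w(s,T)); X=np.atleast_2d(X); c=X@M[:3,:3].T+M[:3,3]
    q=np.c_[c[:,0]/-c[:,2],-c[:,1]/-c[:,2]]; r=(q**2).sum(1,keepdims=True); q=q*(1+s['k1']*r)
    return q*s['K'][0,0]+s['K'][:2,2]
def toolT(o):
    from scipy.spatial.transform import Rotation as R
    T=np.eye(4);T[:3,:3]=R.from_euler('xyz',o['orientation'],degrees=True).as_matrix();T[:3,3]=o['tool_pos'];return T
E
python3 - <<'E'
from h import *
import pickle
for n,(a,b,c,d) in {'scene':(270,160,400,255),'side':(180,225,310,300)}.items():
    s=pickle.load(open(n+'0.pkl','rb')); im=s['image'][b:d,a:c,::-1]
    cv2.imwrite(f'pics/{n}_crop.png',cv2.resize(im,None,fx=6,fy=6,interpolation=cv2.INTER_CUBIC))
    X=cloud(s); 
    im=s['image'].astype(int)
    cream=(im[...,0]>130)&(im[...,0]-im[...,2]<90)&(im[...,1]>115)
    z=X[...,2]; m=cream&(abs(z-.012)<.006)&(X[...,0]>.3)&(X[...,0]<.9)&(abs(X[...,1])<.6)
    nl,lab,st,ce=cv2.connectedComponentsWithStats(m.astype(np.uint8))
    for i in range(1,nl):
        if st[i,4]>200:
            p=X[lab==i]; print(n,ce[i],st[i,4],np.median(p[:,2]),cv2.minAreaRect((p[:,:2]*1000).astype(np.float32)))
E
```

```text
scene [329.06755196 211.24595843] 1732 0.010861990567497426 ((546.7760620117188, 154.08729553222656), (231.61659240722656, 153.82142639160156), 10.985332489013672)
scene [240.36888368 270.40404336] 3413 0.010946492796817697 ((565.288330078125, -159.14883422851562), (231.7691650390625, 152.1736602783203), 5.111128330230713)
side [311.77279305 222.90448625] 1382 0.012908893643066355 ((563.6192016601562, -156.8174285888672), (234.14784240722656, 155.4058380126953), 4.756753921508789)
side [244.33350649 272.81246753] 1925 0.01253242873206839 ((544.8706665039062, 156.64569091796875), (231.6905517578125, 153.8800811767578), 11.43930435180664)
side [161.52212389 330.65044248] 226 0.01682389940904533 ((493.80657958984375, 433.55682373046875), (39.074920654296875, 62.201786041259766), 85.64891815185547)
```

View pics/scene_crop.png

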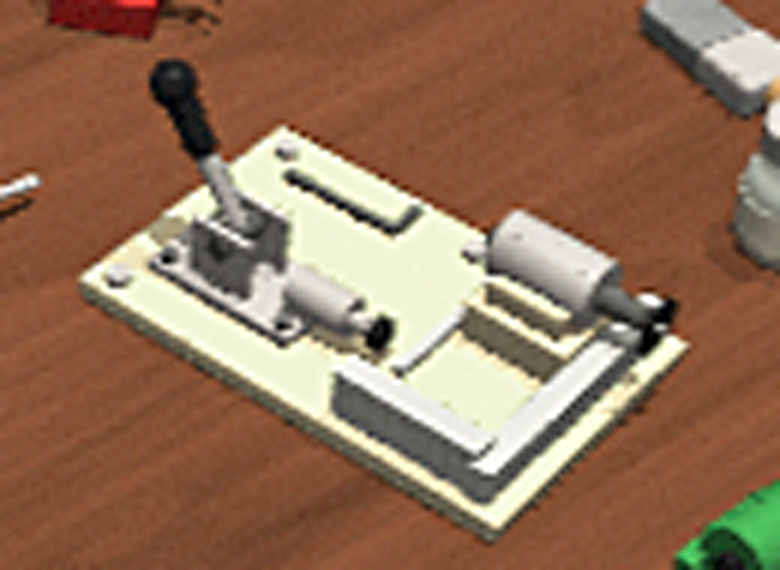

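View pics/side_crop.png

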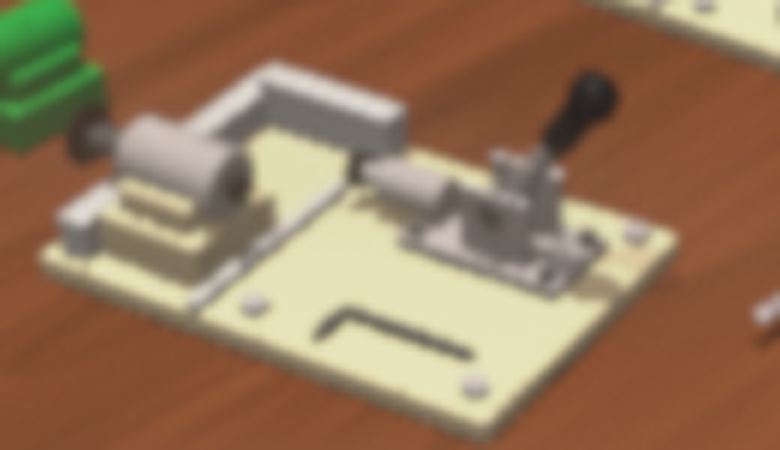

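```bash
cat >> h.py <<'E'
NP=np.array([.5458,.1553]);NY=np.radians(11.2)
def n2w(p):
    p=np.asarray(p,float)
    c,s=np.cos(NY),np.sin(NY); return np.array([NP[0]+c*p[0]-s*p[1],NP[1]+s*p[0]+c*p[1],p[2]])
def w2n(X):
    c,s=np.cos(NY),np.sin(NY); d=X[...,:2]-NP
    return np.stack([c*d[...,0]+s*d[...,1],-s*d[...,0]+c*d[...,1],X[...,2]],-1)
E
python3 - <<'E'
from h import *
import pickle
for n in ['scene','side']:
    s=pickle.load(open(n+'0.pkl','rb')); N=w2n(cloud(s))*1000
    def box(t,x,y,z):
        m=(N[...,0]>x[0])&(N[...,0]<x[1])&(N[...,1]>y[0])&(N[...,1]<y[1])&(N[...,2]>z[0])&(N[...,2]<z[1])
        p=N[m]; print(n,t,m.sum(),np.percentile(p,[2,50,98],axis=0).round(1).tolist() if m.sum() else '')
    box('headblock',(25,90),(-20,90),(22,36)); box('motor',(25,130),(-20,90),(45,75)); box('knob',(-130,-70),(-60,0),(92,130))
    box('stop',(30,110),(-75,-45),(34,44));box('hex',(-100,20),(0,70),(14,25)); box('fence',(88,110),(-50,70),(28,36))
    X=cloud(s); pts={'jar':(404,185),'red':(289,155),'driver':(255,200)} if n=='scene' else {'jar':(157,272),'red':(306,320),'driver':(330,262)}
    for k,(u,v) in pts.items(): print(k,X[v,u].round(3), (N[v,u]).round())
o=monitor.get_obs();T=toolT(o);print(T.round(3)); 
for p in [(63,85,150),(63,70,20),(63,8.5,20),(-60,-28,115),(-135,-28,95)]: print(p,n2w(np.array(p)/1000).round(4))
E
```

```text
scene headblock 110 [[39.6, 5.6, 23.0], [67.4, 9.7, 31.8], [89.6, 29.2, 35.6]]
scene motor 327 [[39.0, 13.7, 45.8], [72.8, 26.3, 56.9], [119.4, 43.6, 66.6]]
scene knob 64 [[-107.6, -39.6, 93.4], [-96.9, -33.7, 104.8], [-88.0, -21.4, 111.5]]
scene stop 125 [[31.7, -71.4, 34.3], [65.3, -64.0, 36.6], [97.9, -55.6, 40.2]]
scene hex 62 [[-98.6, 13.6, 14.0], [-42.2, 44.5, 15.4], [14.1, 63.4, 19.7]]
scene fence 173 [[88.6, -47.3, 28.3], [99.4, 3.4, 30.8], [107.7, 62.8, 33.4]]
jar [0.626 0.335 0.066] [114. 160.  66.]
red [0.298 0.199 0.035] [-235.   91.   35.]
driver [0.374 0.018 0.   ] [-195. -101.    0.]
side headblock 171 [[36.3, 12.1, 22.4], [45.1, 57.3, 31.1], [87.6, 65.1, 35.6]]
side motor 346 [[32.5, 23.5, 45.7], [64.7, 44.0, 57.3], [118.7, 57.0, 67.8]]
side knob 72 [[-112.0, -30.7, 93.6], [-103.7, -20.9, 105.8], [-89.1, -16.7, 113.0]]
side stop 99 [[32.0, -68.5, 34.3], [64.1, -57.9, 38.2], [98.6, -51.8, 41.0]]
side hex 171 [[-97.7, 3.9, 14.0], [-39.6, 46.5, 15.2], [15.9, 67.3, 19.7]]
side fence 96 [[91.1, -48.8, 28.3], [99.0, -14.9, 32.3], [106.6, 69.0, 34.8]]
jar [0.607 0.356 0.069] [ 99. 185.  69.]
red [0.267 0.227 0.037] [-260.  124.   37.]
driver [0.371 0.007 0.024] [-201. -112.   24.]
[[-0.001 -0.364  0.931  0.246]
 [ 0.001  0.931  0.364 -0.628]
 [-1.     0.001 -0.     0.226]
 [ 0.     0.     0.     1.   ]]
(63, 85, 150) [0.5911 0.2509 0.15  ]
(63, 70, 20) [0.594  0.2362 0.02  ]
(63, 8.5, 20) [0.6059 0.1759 0.02  ]
(-60, -28, 115) [0.4924 0.1162 0.115 ]
(-135, -28, 95) [0.4188 0.1016 0.095 ]
```

```bash
python3 -m crank '[{"linear":[0.36,0.92,0],"rot":[0,0,1],"hand":0},{"linear":[0.36,0.92,0],"rot":[0,0,1],"hand":0},{"linear":[0.36,0.92,0],"rot":[0,0,1],"hand":0},{"linear":[0.36,0.92,0],"rot":[0,0,1],"hand":0},{"linear":[0.36,0.92,0],"rot":[0,0,1],"hand":0},{"linear":[0.36,0.92,0],"rot":[0,0,1],"hand":0},{"linear":[0.36,0.92,0],"rot":[0,0,1],"hand":0},{"linear":[0.36,0.92,0],"rot":[0,0,1],"hand":0},{"linear":[0.36,0.92,0],"rot":[0,0,1],"hand":0},{"linear":[0.36,0.92,0],"rot":[0,0,1],"hand":0},{"linear":[0.36,0.92,0],"rot":[0,0,1],"hand":0},{"linear":[0.36,0.92,0],"rot":[0,0,1],"hand":0},{"linear":[0.36,0.92,0],"rot":[0,0,1],"hand":0},{"linear":[0.36,0.5,0],"rot":[0,0,1],"hand":0},{"linear":[0.36,0,0],"rot":[0,0,1],"hand":0}]'
```

```text
clock: 2.02
tool_pos: [0.5722, 0.1456, 0.2229]
orientation: [69.9, 89.9, 168.7]
force: [-0.2, 0.1, 0.7]
opening: 0.0005
```

Run:
```python
from h import *
import pickle
o=monitor.get_obs();T=toolT(o);s=eyes.snapshot('wrist');save('w1',s);pickle.dump((s,T),open('w1.pkl','wb'))
print(o['qvel'].round(2),o['tool_pos'],T.round(3).tolist(), o['joint_pos'].round(1))
```

```text
[-10.03  16.23  20.55   0.1   -4.91  51.33] [0.57224063 0.1455596  0.22288384] [[-0.002, -0.988, -0.153, 0.572], [0.0, -0.153, 0.988, 0.146], [-1.0, 0.002, 0.001, 0.223], [0.0, 0.0, 0.0, 1.0]] [ 33.2  12.9 -10.5  -0.1 -66.7 -24.3]
```

View pics/w1.png

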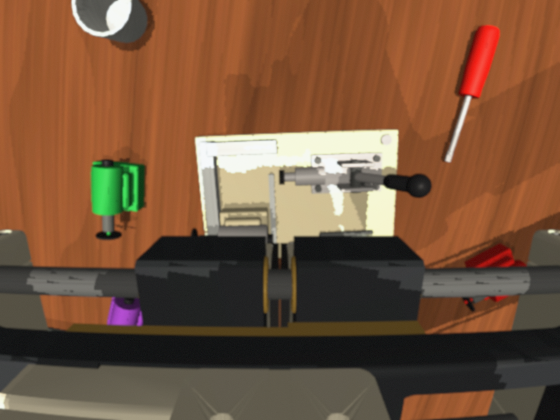

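The wrist view shows the nest's stop end and its clamp, with the knob at (418,186), but the fingers hide the head at (243,218). I'll back off in -y for a clear view.

```bash
python3 -m crank '[{"linear":[0.1,-0.8,0.3],"rot":[0,0,0.4],"hand":0},{"linear":[0.1,-0.7,0.1],"rot":[0,0,0],"hand":0},{"linear":[0,0,0],"rot":[0,0,0],"hand":0},{"linear":[0,0,0],"rot":[0,0,0],"hand":0}]'
python3 - <<'E'
from h import *
import pickle
o=monitor.get_obs();T=toolT(o);s=eyes.snapshot('wrist');save('w2',s);pickle.dump((s,T),open('w2.pkl','wb'))
print(o['qvel'].round(2),o['tool_pos'],o['orientation'])
N=w2n(cloud(s,T))*1000;im=s['image'].astype(int)
X=cloud(s,T);cream=(im[...,0]>130)&(im[...,0]-im[...,2]<90)&(im[...,1]>115)
m=cream&(abs(X[...,2]-.012)<.006)&(X[...,0]>.3)&(X[...,1]>0)
p=X[m];print(m.sum(),np.median(p[:,2]),cv2.minAreaRect((p[:,:2]*1000).astype(np.float32)))
def box(t,x,y,z):
        m=(N[...,0]>x[0])&(N[...,0]<x[1])&(N[...,1]>y[0])&(N[...,1]<y[1])&(N[...,2]>z[0])&(N[...,2]<z[1])
        p=N[m]; print(t,m.sum(),np.percentile(p,[2,50,98],axis=0).round(1).tolist() if m.sum() else '')
box('headblock',(25,90),(-20,90),(22,36)); box('motor',(25,130),(-20,90),(45,75)); box('knob',(-130,-70),(-60,0),(92,130))
box('stop',(30,110),(-75,-45),(34,44)); box('fence',(88,110),(-50,70),(28,36))
E
```

```text
clock: 2.58
tool_pos: [0.5863, 0.0532, 0.2449]
orientation: [97.0, 89.7, -161.8]
force: [1.2, -0.4, -1.1]
opening: 0.0004
[-0.83 -0.05 -0.16 -0.02 -0.27  0.15] [0.58627459 0.05317065 0.24492245] [  97.0226521    89.66949812 -161.83417114]
3739 0.011832016962066538 ((581.1646118164062, 80.37019348144531), (147.75662231445312, 405.035400390625), 88.42964935302734)
headblock 0 
motor 0 
knob 0 
stop 663 [[31.6, -68.2, 34.5], [63.8, -61.8, 37.6], [97.0, -55.2, 39.2]]
fence 33 [[93.8, -50.0, 30.4], [100.3, -48.5, 32.0], [107.4, -46.8, 33.3]]
```

View pics/w2.png

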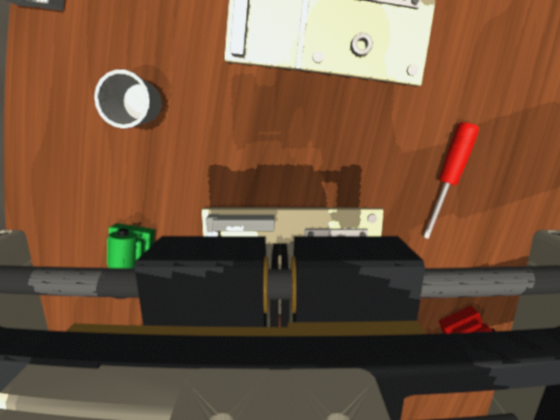

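The view moved the wrong way: the camera looks from the nest's -y side, so going past the head towards +y will show it. The stop face still measures y≈-55 mm in my nest frame. Next I go to the pre-push station at height and look from there.

```bash
python3 -m crank '[{"linear":[0,0.8,0],"rot":[0,0,0],"hand":0},{"linear":[0,0.9,-0.2],"rot":[0,0,0],"hand":0},{"linear":[0,0.9,-0.3],"rot":[0,0,0],"hand":0},{"linear":[0,0.7,-0.3],"rot":[0,0,0],"hand":0},{"linear":[0,0,0],"rot":[0,0,0],"hand":0},{"linear":[0,0,0],"rot":[0,0,0],"hand":0}]'
cat > look.py <<'E'
from h import *
import pickle,sys
n=sys.argv[1]
o=monitor.get_obs();T=toolT(o);s=eyes.snapshot('wrist');save(n,s);pickle.dump((s,T),open(n+'.pkl','wb'))
print(o['clock'],o['qvel'].round(2),o['tool_pos'],'toolY',np.degrees(np.arctan2(T[1,1],T[0,1])).round(2),'nest',(w2n(o['tool_pos'])*1000).round(1),T[:3,0].round(4))
N=w2n(cloud(s,T))*1000;im=s['image'].astype(int)
X=cloud(s,T);cream=(im[...,0]>130)&(im[...,0]-im[...,2]<90)&(im[...,1]>115)
m=cream&(abs(X[...,2]-.012)<.006)&(X[...,0]>.3)&(X[...,1]>0.04)
p=X[m];print(m.sum(),np.median(p[:,2]),cv2.minAreaRect((p[:,:2]*1000).astype(np.float32)))
def box(t,x,y,z):
        m=(N[...,0]>x[0])&(N[...,0]<x[1])&(N[...,1]>y[0])&(N[...,1]<y[1])&(N[...,2]>z[0])&(N[...,2]<z[1])
        p=N[m]; print(t,m.sum(),np.percentile(p,[2,50,98],axis=0).round(1).tolist() if m.sum() else '')
box('headblock',(25,90),(-55,90),(22,36)); box('motor',(25,130),(-60,90),(45,75)); box('knob',(-130,0),(-60,0),(92,130))
box('stop',(30,110),(-75,-45),(34,44)); box('fence',(88,110),(-50,70),(28,36))
E
python3 look.py w3
```

```text
clock: 3.38
tool_pos: [0.5834, 0.2613, 0.1947]
orientation: [102.2, 89.6, -156.5]
force: [0.2, 0.4, -0.2]
opening: 0.0002
3.375 [ 1.23  0.79 -0.2  -0.26  0.33 -0.54] [0.5833521  0.26130087 0.19467884] toolY -168.63 nest [ 57.4  96.7 194.7] [-0.0057 -0.0025 -1.    ]
22448 0.011881386149432543 ((634.18603515625, 206.375732421875), (609.4702758789062, 215.0944061279297), 29.736820220947266)
headblock 896 [[29.2, -54.8, 23.0], [61.1, 12.4, 33.3], [89.5, 62.8, 35.6]]
motor 3239 [[35.8, 15.8, 46.1], [68.6, 35.2, 61.3], [117.9, 56.6, 66.7]]
knob 955 [[-106.9, -34.9, 92.6], [-94.9, -25.1, 107.4], [-86.3, -16.3, 113.0]]
stop 1290 [[31.5, -67.8, 35.5], [64.6, -60.8, 37.8], [96.9, -54.2, 39.5]]
fence 1791 [[89.7, -48.1, 29.9], [99.9, 3.0, 31.7], [107.2, 67.8, 33.9]]
```

View pics/w3.png

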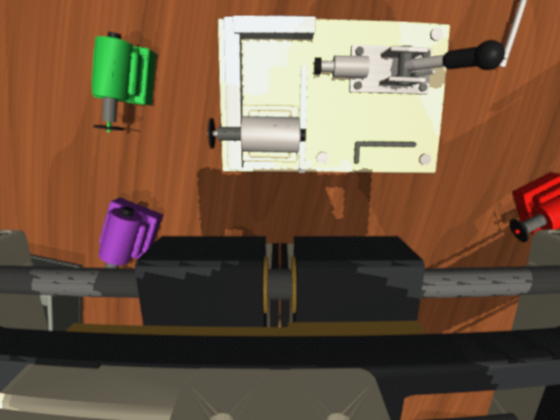

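This is a clear view. The cream-base head is at (268,135), its motor lies across the nest, and its back face is at nest y≈62. The open knob is at (489,54) and the plunger pad at (319,66). Before descending I check how much room the gripper needs.

Run:
```python
from h import *
import pickle
s,T=pickle.load(open('w3.pkl','rb'));X=cloud(s,T);L=(X-T[:3,3])@T[:3,:3]*1000
for u,v in [(180,245),(180,280),(145,260),(270,250),(288,250),(268,265),(278,285),(400,245),(278,240),(60,280),(200,330)]: print((u,v),s['depth'][v,u],L[v,u].round(0))
```

```text
(180, 245) 0.083848976 [-79. -25. -38.]
(180, 280) 0.075175695 [-89. -23. -33.]
(145, 260) 0.07453573 [-89. -31. -38.]
(270, 250) 0.15460128 [-13.  -4. -10.]
(288, 250) 0.15503092 [-13.   5. -10.]
(268, 265) 0.08708573 [-78.  -3. -32.]
(278, 285) 0.08271783 [-83.   0. -29.]
(400, 245) 0.083995834 [-79.  32. -38.]
(278, 240) 0.37460825 [195.  -1.  61.]
(60, 280) 0.08227389 [-83. -58. -30.]
(200, 330) 0.07520086 [-93. -18. -22.]
```

Run:
```python
from h import *
import pickle
s,T=pickle.load(open('w3.pkl','rb'));X=cloud(s,T);L=(X-T[:3,3])@T[:3,:3]*1000
for a in range(-80,0,10):
    m=(L[...,0]>a)&(L[...,0]<a+10)&(abs(L[...,2])<60); p=L[m]
    print(a,m.sum(),p[:,1].min().round() if len(p) else '',p[:,1].max().round() if len(p) else '',p[:,2].min().round() if len(p) else '')
```

```text
-80 7669 -85.0 87.0 -39.0
-70 1692 -87.0 89.0 -39.0
-60 41 -3.0 5.0 -7.0
-50 552 -3.0 5.0 -4.0
-40 40 -4.0 5.0 -11.0
-30 151 -5.0 4.0 -11.0
-20 265 -6.0 7.0 -11.0
-10 148 -6.0 7.0 -11.0
```

```bash
python3 -m crank '[{"linear":[0.1,0.02,-0.8],"rot":[0,0,0],"hand":0},{"linear":[0,0,-0.8],"rot":[0,0,0],"hand":0},{"linear":[0,0,-0.6],"rot":[0,0,0],"hand":0},{"linear":[0,0,-0.4],"rot":[0,0,0],"hand":0},{"linear":[0,0,0],"rot":[0,0,0],"hand":0},{"linear":[0,0,0],"rot":[0,0,0],"hand":0}]'
python3 look.py w4 | head -1
```

```text
clock: 4.18
tool_pos: [0.5926, 0.2588, 0.041]
orientation: [-48.3, 89.8, 52.7]
force: [0.5, 0.5, 0.3]
opening: 0.0004
4.175 [-0.39 -0.04 -0.31 -0.27 -0.1  -0.08] [0.59255172 0.25877308 0.04097531] toolY -168.95 nest [66.  92.4 41. ] [ 0.0024  0.0031 -1.    ]
```

```bash
python3 -m crank '[{"linear":[-0.04,0,-0.25],"rot":[0,0,0],"hand":0},{"linear":[0,0,-0.1],"rot":[0,0,0],"hand":0},{"linear":[0,0,0],"rot":[0,0,0],"hand":0}]'
python3 look.py w5 | head -1
```

```text
clock: 4.6
tool_pos: [0.5908, 0.2595, 0.021]
orientation: [-53.9, 89.6, 47.2]
force: [0.0, -0.4, -0.5]
opening: 0.0006
4.6 [ 0.07 -0.22 -0.11 -0.02 -0.02  0.02] [0.59084414 0.25947102 0.02102346] toolY -168.96 nest [64.4 93.4 21. ] [ 0.0053  0.0057 -1.    ]
```

View pics/w5.png

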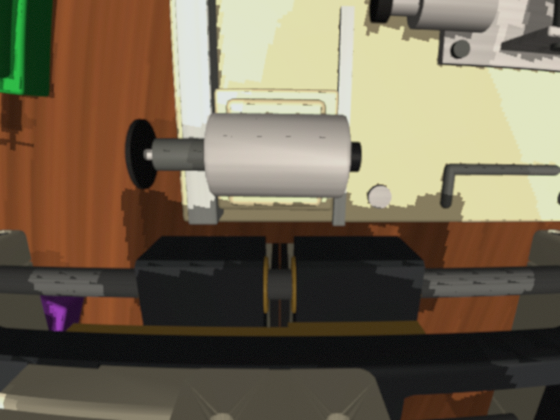

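The fingers are centred behind the block (centre at px ~277). I start the push along nest -y.

```bash
python3 -m crank '[{"linear":[0.03,-0.16,0],"rot":[0,0,0],"hand":0},{"linear":[0.03,-0.16,0],"rot":[0,0,0],"hand":0},{"linear":[0.03,-0.16,0],"rot":[0,0,0],"hand":0},{"linear":[0.03,-0.16,0],"rot":[0,0,0],"hand":0},{"linear":[0.03,-0.16,0],"rot":[0,0,0],"hand":0}]'
python3 look.py w6 | head -1
```

```text
clock: 5.28
tool_pos: [0.6007, 0.2091, 0.0217]
orientation: [-52.7, 89.5, 48.4]
force: [0.4, 1.6, -0.9]
opening: 0.0005
5.275 [-7.17 -0.94 -1.79 -0.24  0.79  7.11] [0.60068429 0.20907879 0.02166734] toolY -168.95 nest [64.3 42.1 21.7] [ 0.0062  0.007  -1.    ]
```

View pics/w6.png

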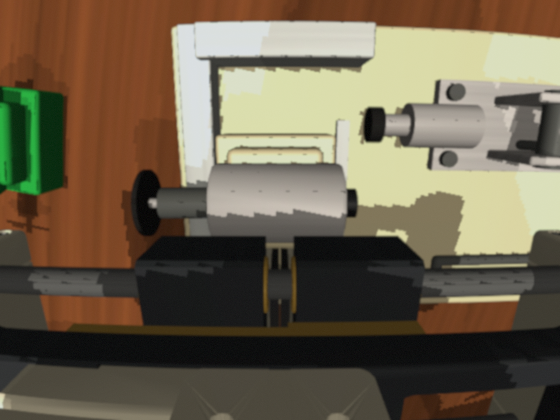

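The head is sliding squarely. About 33 mm remain, so I slow down towards the end.

```bash
python3 -m crank '[{"linear":[0.026,-0.13,0],"rot":[0,0,0],"hand":0},{"linear":[0.026,-0.13,0],"rot":[0,0,0],"hand":0},{"linear":[0.02,-0.1,0],"rot":[0,0,0],"hand":0},{"linear":[0,0,0],"rot":[0,0,0],"hand":0}]'
python3 look.py w7
```

```text
clock: 5.82
tool_pos: [0.6055, 0.1845, 0.0218]
orientation: [-53.7, 89.5, 47.3]
force: [0.2, -0.4, -0.3]
opening: 0.0007
5.825 [ 0.06  0.03  0.05  0.11 -0.17  0.01] [0.60550342 0.18445951 0.0217595 ] toolY -169.0 nest [64.2 17.  21.8] [ 0.0061  0.0066 -1.    ]
28518 0.011757513964553643 ((554.7377319335938, 156.58888244628906), (215.5447540283203, 146.76431274414062), 10.949630737304688)
headblock 2070 [[38.8, -54.1, 23.0], [62.3, -44.6, 33.4], [89.3, 8.2, 35.3]]
motor 15691 [[38.9, -41.2, 46.4], [68.2, -24.5, 62.3], [118.0, 19.0, 67.6]]
knob 2323 [[-18.4, -20.9, 92.4], [-12.4, -12.4, 102.2], [-0.3, -0.4, 105.4]]
stop 5608 [[31.4, -67.7, 34.6], [64.2, -60.9, 37.7], [96.6, -46.4, 39.1]]
fence 2175 [[88.7, -49.3, 30.1], [100.1, -37.3, 31.8], [106.8, -0.8, 34.1]]
```

Now small steps, watching the force.

```bash
python3 -m crank '[{"linear":[0.016,-0.08,0],"rot":[0,0,0],"hand":0},{"linear":[0.012,-0.06,0],"rot":[0,0,0],"hand":0}]'; python3 -m crank '[{"linear":[0.01,-0.05,0],"rot":[0,0,0],"hand":0}]'; python3 -m crank '[{"linear":[0.01,-0.05,0],"rot":[0,0,0],"hand":0}]'
```

```text
clock: 6.12
tool_pos: [0.607, 0.1779, 0.0218]
orientation: [-47.4, 89.4, 53.6]
force: [-9.3, 18.9, 2.3]
opening: 0.0002
clock: 6.25
tool_pos: [0.6071, 0.1779, 0.0219]
orientation: [-39.4, 89.2, 61.6]
force: [-10.2, 20.4, 2.0]
opening: 0.0002
clock: 6.38
tool_pos: [0.607, 0.1781, 0.0219]
orientation: [-34.7, 89.0, 66.4]
force: [-7.3, 16.8, 0.6]
opening: -0.0
```

```bash
python3 look.py w8
```

```text
6.375 [-0.83 -0.31  0.34 -2.06  0.54  2.4 ] [0.60703429 0.17805821 0.02193128] toolY -168.98 nest [64.5 10.4 21.9] [ 0.0073  0.0168 -0.9998]
25502 0.01177691079018707 ((560.6685791015625, 154.1592254638672), (204.90615844726562, 139.70738220214844), 10.898098945617676)
headblock 1806 [[39.3, -53.5, 31.9], [62.8, -50.4, 33.6], [89.5, 1.4, 35.2]]
motor 15542 [[38.9, -47.4, 46.4], [68.2, -31.2, 62.2], [118.0, 12.0, 67.8]]
knob 2917 [[-18.4, -28.0, 92.4], [-16.4, -18.0, 101.1], [-0.5, -0.7, 119.4]]
stop 5966 [[31.6, -67.7, 34.1], [64.1, -60.3, 37.7], [96.4, -48.8, 39.4]]
fence 1629 [[88.8, -49.6, 30.2], [100.6, -40.6, 31.8], [107.0, -7.1, 34.1]]
```

View pics/w8.png

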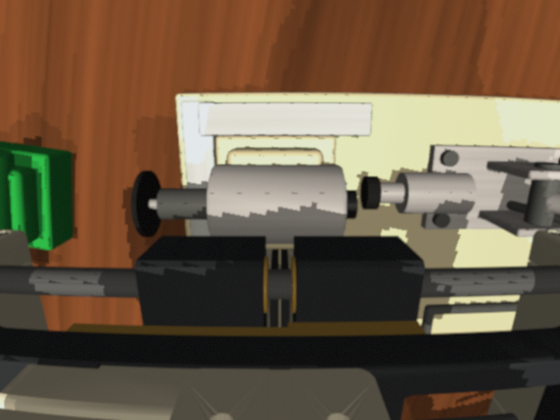

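The force rose to about 20 N with no more travel, so the head is against the stop. I back off, lift and check.

```bash
python3 -m crank '[{"linear":[-0.03,0.15,0],"rot":[0,0,0],"hand":0},{"linear":[-0.06,0.3,0],"rot":[0,0,0],"hand":0},{"linear":[-0.1,0.5,0.5],"rot":[0,0,0],"hand":0},{"linear":[-0.1,0.3,0.8],"rot":[0,0,0],"hand":0},{"linear":[0,0,0.8],"rot":[0,0,0],"hand":0},{"linear":[0,0,0.5],"rot":[0,0,0],"hand":0},{"linear":[0,0,0],"rot":[0,0,0],"hand":0}]'
python3 look.py w9
python3 - <<'E'
import cv2
i=cv2.imread('pics/w9.png');cv2.imwrite('pics/w9c.png',cv2.resize(i[0:240,150:470],(800,600),interpolation=cv2.INTER_CUBIC))
E
```

```text
clock: 7.3
tool_pos: [0.5872, 0.2578, 0.1822]
orientation: [-37.1, 89.2, 64.0]
force: [0.2, -0.4, 0.2]
opening: 0.0009
7.3 [ 0.49  0.89 -1.64 -0.73  0.36 -0.31] [0.5872091  0.25780636 0.18224279] toolY -168.87 nest [ 60.5  92.5 182.2] [ 0.0064  0.0131 -0.9999]
24155 0.01185482555960049 ((636.62255859375, 209.9891815185547), (616.7273559570312, 218.20858764648438), 30.79724884033203)
headblock 810 [[29.2, -54.6, 26.1], [60.4, -5.8, 33.5], [89.2, -0.0, 35.2]]
motor 3936 [[37.2, -47.0, 46.2], [68.9, -25.1, 61.3], [118.0, -6.9, 66.9]]
knob 1077 [[-106.7, -35.0, 92.6], [-94.8, -25.2, 107.3], [-86.4, -16.5, 112.9]]
stop 1536 [[31.4, -67.9, 34.2], [63.0, -60.2, 37.8], [97.0, -51.4, 39.5]]
fence 1904 [[90.0, -48.5, 30.0], [100.0, 12.3, 31.7], [107.2, 67.8, 33.8]]
```

View pics/w9c.png

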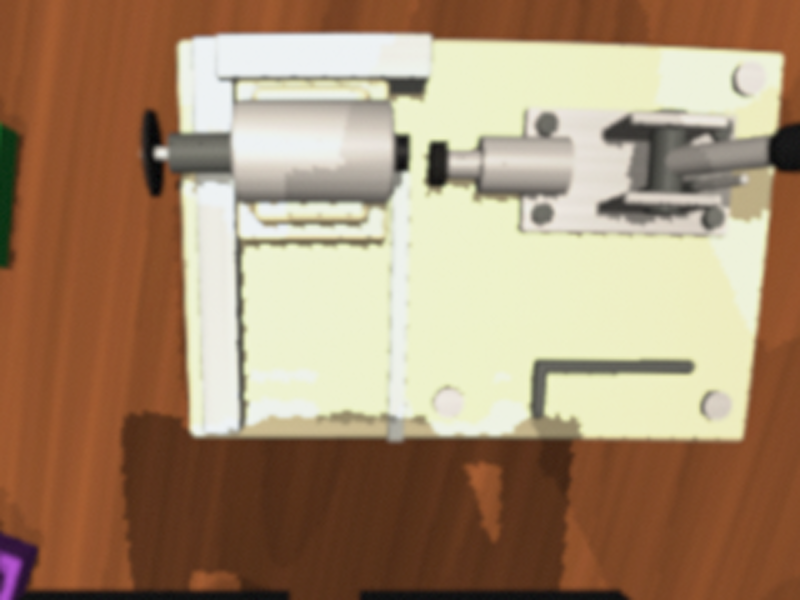

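The head is flush and parallel: back edge at y≈0, motor centre at y≈-27 mm, and the plunger is in line with the motor tail and block. The lever is still open. I turn the jaws +90° and move to the lever's -x side.

```bash
python3 -m crank '[{"linear":[-0.16,-0.15,0.05],"rot":[0,0,1],"hand":0},{"linear":[-0.16,-0.15,0.05],"rot":[0,0,1],"hand":0},{"linear":[-0.16,-0.15,0.05],"rot":[0,0,1],"hand":0},{"linear":[-0.16,-0.15,0.05],"rot":[0,0,1],"hand":0},{"linear":[-0.16,-0.15,0],"rot":[0,0,1],"hand":0},{"linear":[-0.16,-0.15,0],"rot":[0,0,1],"hand":0},{"linear":[-0.16,-0.15,0],"rot":[0,0,1],"hand":0},{"linear":[-0.16,-0.15,0],"rot":[0,0,1],"hand":0},{"linear":[-0.16,-0.15,0],"rot":[0,0,1],"hand":0},{"linear":[-0.16,-0.15,0],"rot":[0,0,1],"hand":0},{"linear":[-0.16,-0.15,0],"rot":[0,0,1],"hand":0},{"linear":[-0.16,-0.15,0],"rot":[0,0,1],"hand":0},{"linear":[-0.16,-0.15,0],"rot":[0,0,1],"hand":0},{"linear":[-0.16,-0.15,0],"rot":[0,0,1],"hand":0},{"linear":[-0.16,-0.15,0],"rot":[0,0,1],"hand":0},{"linear":[-0.16,-0.15,0],"rot":[0,0,1],"hand":0},{"linear":[-0.16,-0.1,0],"rot":[0,0,1],"hand":0},{"linear":[-0.16,-0.1,0],"rot":[0,0,1],"hand":0},{"linear":[0,0,0],"rot":[0,0,0],"hand":0},{"linear":[0,0,0],"rot":[0,0,0],"hand":0}]'
python3 look.py w10
```

```text
clock: 9.85
tool_pos: [0.3957, 0.0906, 0.1681]
orientation: [48.8, 87.7, -117.5]
force: [1.1, 0.8, 0.5]
opening: 0.0003
9.85 [ 0.15  0.2  -0.45 -0.15  0.09  0.02] [0.39566097 0.09060925 0.16807121] toolY -76.28 nest [-159.8  -34.3  168.1] [-0.0186 -0.0358 -0.9992]
18367 0.01181341611589165 ((464.36376953125, 140.70289611816406), (195.9862518310547, 151.17015075683594), 10.938777923583984)
headblock 0 
motor 0 
knob 969 [[-110.2, -36.0, 93.0], [-99.2, -26.5, 109.1], [-86.8, -17.0, 113.0]]
stop 0 
fence 0
```

View pics/w10.png

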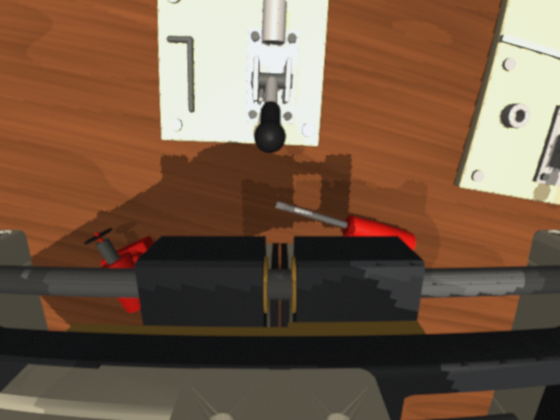

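The knob is centred at (268,133), which is nest (-100,-26.5,~102). The tool is slightly tilted and 22 mm short, so I correct that and lower to knob height.

```bash
python3 -m crank '[{"linear":[0.1,0.18,-0.4],"rot":[0.4,-0.2,-0.5],"hand":0},{"linear":[0.05,0,-0.5],"rot":[0,0,0],"hand":0},{"linear":[0.05,0,-0.3],"rot":[0,0,0],"hand":0},{"linear":[0,0,0],"rot":[0,0,0],"hand":0},{"linear":[0,0,0],"rot":[0,0,0],"hand":0}]'
python3 look.py w11
```

```text
clock: 10.52
tool_pos: [0.41, 0.103, 0.0943]
orientation: [-38.5, 89.9, 152.3]
force: [0.6, -0.0, -0.4]
opening: 0.0005
10.525 [ 0.03  0.52 -0.   -0.04  0.13 -0.28] [0.40997741 0.10301723 0.09433044] toolY -79.19 nest [-143.4  -24.9   94.3] [-9.e-04  5.e-04 -1.e+00]
28689 0.011831389366186856 ((495.3433837890625, 146.69345092773438), (124.12560272216797, 151.0716552734375), 10.578109741210938)
headblock 0 
motor 0 
knob 1992 [[-109.6, -35.8, 92.9], [-98.1, -26.5, 109.0], [-86.8, -17.1, 113.0]]
stop 0 
fence 0
```

View pics/w11.png

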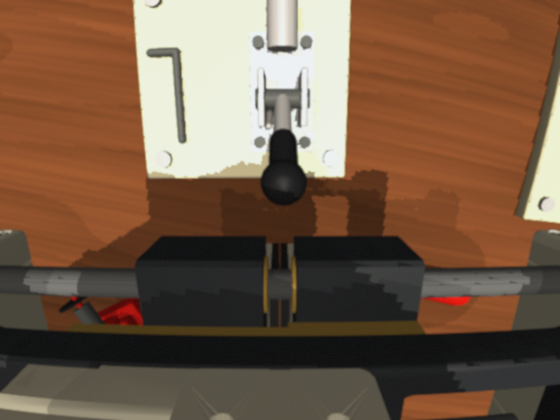

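The fingers are lined up behind the knob at (283,183), so I push along nest +x.

```bash
python3 -m crank '[{"linear":[0.16,0.03,0],"rot":[0,0,0],"hand":0},{"linear":[0.16,0.03,0],"rot":[0,0,0],"hand":0},{"linear":[0.16,0.03,0],"rot":[0,0,0],"hand":0},{"linear":[0.16,0.03,0],"rot":[0,0,0],"hand":0},{"linear":[0.16,0.03,0],"rot":[0,0,0],"hand":0}]'
python3 look.py w12
```

```text
clock: 11.2
tool_pos: [0.456, 0.1094, 0.0953]
orientation: [10.0, 89.4, -159.3]
force: [-3.3, 1.2, 3.1]
opening: 0.0004
11.2 [-5.28  7.46  9.67 -0.26 -2.95  5.14] [0.45598776 0.10944981 0.09534778] toolY -79.29 nest [-97.  -27.5  95.3] [-0.0093 -0.0035 -1.    ]
35866 0.01181171171220527 ((518.2734375, 150.89471435546875), (170.53240966796875, 150.19857788085938), 11.096772193908691)
headblock 1168 [[25.6, -54.2, 22.8], [39.0, -31.7, 32.9], [46.3, -0.9, 35.4]]
motor 680 [[32.1, -41.4, 45.4], [38.0, -26.9, 53.5], [39.2, -12.4, 58.4]]
knob 2147 [[-88.3, -35.3, 93.8], [-72.6, -26.8, 119.4], [-65.2, -17.9, 125.0]]
stop 686 [[30.4, -67.6, 34.2], [38.5, -59.9, 37.7], [45.4, -47.0, 39.2]]
fence 0
```

View pics/w12.png

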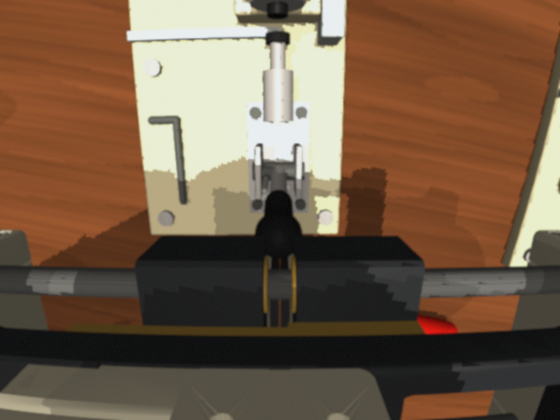

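The lever is rising (knob at x≈-75), with a contact force of 3 to 4 N. I continue past centre.

```bash
python3 -m crank '[{"linear":[0.16,0.03,0],"rot":[0,0,0],"hand":0},{"linear":[0.16,0.03,0],"rot":[0,0,0],"hand":0},{"linear":[0.1,0.02,0],"rot":[0,0,0],"hand":0},{"linear":[0,0,0],"rot":[0,0,0],"hand":0}]'
python3 look.py w13
```

```text
clock: 11.75
tool_pos: [0.486, 0.1156, 0.0956]
orientation: [11.3, 89.6, -158.0]
force: [-0.1, -0.9, 0.2]
opening: 0.0005
11.75 [-0.06  0.04 -0.2  -0.03  0.04 -0.03] [0.48601345 0.11564821 0.09558816] toolY -79.28 nest [-66.3 -27.3  95.6] [-0.0063 -0.0025 -1.    ]
32324 0.011757351248766229 ((546.0003051757812, 156.4535675048828), (176.93858337402344, 150.50575256347656), 11.043122291564941)
headblock 1693 [[26.1, -54.0, 22.9], [43.5, -29.4, 33.1], [76.2, -0.5, 35.2]]
motor 4480 [[34.5, -47.5, 46.2], [53.4, -27.0, 61.7], [70.5, -6.6, 66.8]]
knob 2427 [[-57.8, -35.9, 94.4], [-19.0, -26.8, 110.2], [-7.1, -17.5, 124.8]]
stop 1967 [[31.1, -67.5, 34.3], [53.6, -60.1, 37.7], [75.6, -48.4, 39.3]]
fence 0
```

View pics/w13.png

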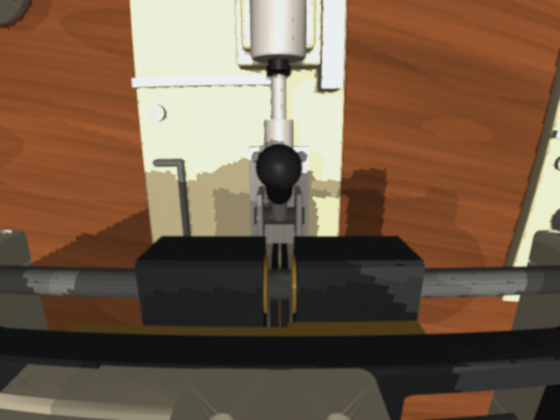

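The lever has snapped over: the knob is now at (279,167), nest x≈-18, and the force is zero. I retreat and verify.

```bash
python3 -m crank '[{"linear":[-0.3,-0.06,0],"rot":[0,0,0],"hand":0},{"linear":[-0.3,-0.06,0.5],"rot":[0,0,0],"hand":0},{"linear":[0,0,0.8],"rot":[0,0,0],"hand":0},{"linear":[0,0,0.8],"rot":[0,0,0],"hand":0},{"linear":[0,0,0.3],"rot":[0,0,0],"hand":0},{"linear":[0,0,0],"rot":[0,0,0],"hand":0},{"linear":[0,0,0],"rot":[0,0,0],"hand":0}]'
python3 look.py w14
python3 - <<'E'
from h import *
import pickle
for n,(a,b,c,d) in {'scene':(170,130,420,320),'side':(130,160,390,350)}.items():
    s=eyes.snapshot(n);save(n+'1',s);pickle.dump(s,open(n+'1.pkl','wb'));im=s['image'][b:d,a:c,::-1]
    cv2.imwrite(f'pics/{n}1_crop.png',cv2.resize(im,None,fx=3,fy=3,interpolation=cv2.INTER_CUBIC))
i=cv2.imread('pics/w14.png');print(monitor.get_obs()['force'].round(2))
E
```

```text
clock: 12.68
tool_pos: [0.4456, 0.1067, 0.2428]
orientation: [9.8, 89.5, -159.4]
force: [-0.7, -1.1, 0.1]
opening: 0.0004
12.675 [ 0.1  -0.33 -0.01  0.02 -0.06  0.02] [0.44560122 0.10670302 0.24275264] toolY -79.26 nest [-107.7  -28.2  242.8] [-0.0078 -0.0029 -1.    ]
18861 0.011905957064848927 ((488.3243408203125, 263.64532470703125), (270.7892150878906, 386.6873779296875), 8.961465835571289)
headblock 771 [[26.6, -54.3, 24.8], [45.2, -30.1, 33.2], [84.5, -0.9, 35.4]]
motor 1894 [[34.5, -47.3, 46.0], [57.2, -27.2, 61.7], [77.6, -6.6, 66.9]]
knob 582 [[-30.1, -36.3, 93.1], [-18.2, -26.8, 109.7], [-7.0, -17.2, 113.8]]
stop 864 [[31.1, -67.9, 34.2], [57.5, -60.2, 37.7], [83.4, -50.0, 39.6]]
fence 0 
[-0.77 -0.18 -0.91]
```

View pics/w14.png

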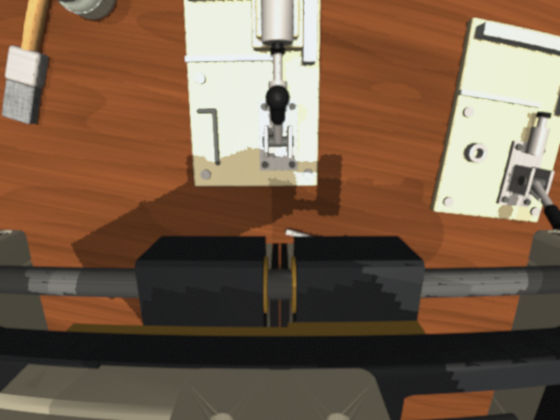

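View pics/scene1_crop.png

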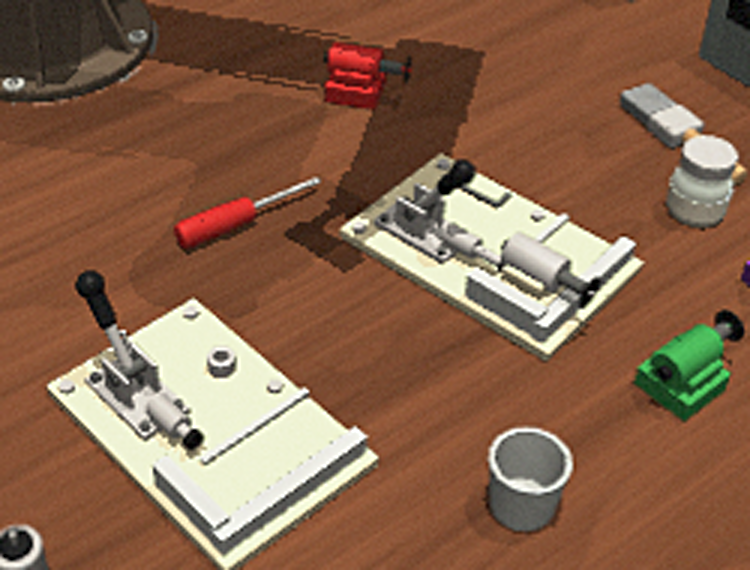

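View pics/side1_crop.png

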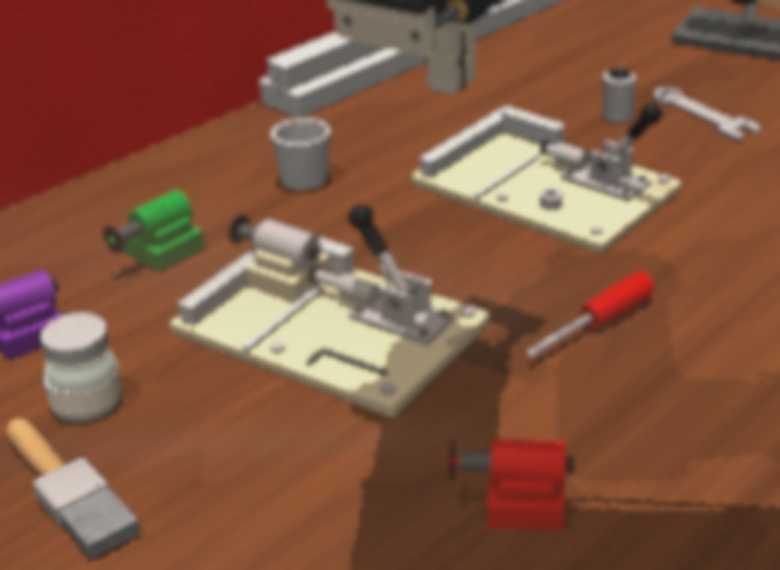

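All three views agree. The lever is clamped (knob at nest x≈-18, z≈102), the plunger pad is on the head, and the back face is still at y≈-1. The spare lever is open and the bystanders look unmoved. I hand in.

```bash
python3 -c "
from plant import ticket
print(ticket.close_job())"
```

```text
the job is handed in; nothing more can be done
None
```

The head is against its end stop and clamped, and I handed the job in at about 12.8 s on the robot's clock, against the 42 s limit.

**What I did:** I pushed the cream head along its nest with the closed fingertips, from about 63 mm short. It stopped with about 20 N on the wrist. I then backed off, turned the jaws 90° and pushed the clamp lever past centre from its open side, at about 3 to 5 N. It snapped over, and I lifted the arm clear.

**Last checks:**
- **Head:** its back face is at nest y of about -1 mm, where the given geometry puts it at the stop. It looked parallel to the stop in the wrist view.
- **Clamp:** the knob is at nest x of about -18 mm, which matches the clamped position. The wrist picture shows the plunger pad on the head.
- **Rest of the bench:** the spare lever is still open. The bystanders and look-alikes look unmoved, judged by eye from the pictures rather than measured.
- **Robot:** it touches nothing, and the remaining force reading is about 1 N of noise.

**Disagreements:** no check failed. The camera views differed from each other by 1 to 3 mm, about what the calibration allows. At the stop the fingertip stood about 2 mm further back than I had worked out, and I did not trace the cause.

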